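Push the vial rack home between the sample processor's guide rails

ROBOT

A 6-joint arm with a two-finger parallel gripper is mounted at the origin on the work surface. World frame = base frame: x ahead of the robot, y to its left, z up, the work surface at z = 0. Lengths are in mm, angles in rad, forces in N, time in s.
With the tool pointing down it reaches from about 300 to 775 mm from the base axis. Payload 14.6 kg.
Tool frame: the origin (TCP) lies midway between the tips of the shut fingers; the grasp point (between the pads) lies 19 mm behind it; z points along the fingers, y is the direction in which the jaws open and shut (so a half turn about z gives the same grasp; the last joint's range is limited). The gripper opens to 94 mm and grips with 3 to 60 N. Pads are 16 mm wide; open, the fingers measure 119 mm over their backs; the gripper's body (75 mm by 177 mm) begins 78 mm behind the grasp point.
Start: joints at [1.191, 0.3, 1.521, -0, 1.321, -0.067], TCP at [169.245, 523.302, 205.446] pointing down, gripper open.
Joint ranges: [-3.03, 3.03], [-0.79, 2.21], [0.23, 2.52], [-1.04, 4.18], [0, 3.07], [-2.55, 2.55]. Speed limits (rad/s): [2.22, 2.22, 2.57, 3.14, 3.14, 3.14].

INTERFACE

Orientations are given as [roll, pitch, yaw] about the fixed x, y, z axes, in that order (R = Rz(yaw) Ry(pitch) Rx(roll)).
In Python, from cell import read_state, camera, get_calibration, sign_off gives the robot as it stands.
- The arm moves only by the tool carry_out, never from a script. Its argument "series" is a list of rows, each an object with "delta_pos": the shift along the world's x, y, z in mm, a list of three; "turn": the turn, a rotation vector about the world's x, y, z in rad, a list of three; "hand": the opening, from 0 (shut) to 1 (fully open). A call has 1 to 8 rows; each row is the pose to reach, as a shift and turn from the pose commanded when the call began; what a row does not reach only later rows make up. A row lasts 1/8 s, in which the tool goes at most 62.5 mm and 10.7 degrees, less where a joint would pass 70% of its speed; a pose out of reach is approached as far as the arm can. A call with a gripper value outside its range is refused whole. The fingers move at their own pace and stop on an object; "squeeze" is the grip in N (left out, the last holds). Time passes only in rows, so rows that repeat a pose let the fingers close. It gives the time, the measured TCP pose, the force and the opening at its end, in the units of the state.
- read_state(): the state, without advancing time (a new reading comes with each control period).
- camera(name): name is "scene" or "top" or "wrist"; returns the picture (400x640x3 uint8, red, green, blue); there is no depth.
- get_calibration(name): a dict with "intrinsics" (3x3 intrinsics, pixels), "pose" (4x4, takes a point from camera to world coordinates). Camera axes: x right, y down, z forward; pixel columns grow to the right and rows downward; lengths in mm; the calibration is good to about 2 mm. A picture is of the moment at which its call begins: read the wrist's pose just before it. get_calibration takes no time and is no camera call; for the wrist camera it gives the pose at the moment of the call.
- sign_off(): hands the job in, once; it reports no verdict.
The state is a dict: "clock": time; "joints": joint angles; "qd": joint speeds; "effort": joint torques, N m; "eef_pos": TCP position; "eef_rot": TCP orientation; "wrist_force": force on the tool from outside, world axes, zero at the start; "moment": the same for the moment, N m; "finger_gap": finger opening in mm.
Only numpy, scipy, OpenCV 4.12 (cv2) and the standard library are available. Lean on these libraries where they do the work, as an engineer would, in place of code of your own. Each camera call takes 0.05 s, during which the arm holds its last target.

TASK

Load the sample processor: the rack of vials lies loose and askew on its deck. Square it up and push it in through the narrow gap between the two guide rails until it is fully home against the rear stop, then move clear. Only push it: keep the rack flat on the deck, never lift or tip it, and leave the jar, bottle, beaker and spatula where they are.

Things in the scene. Friction and masses are not known exactly. Their poses are not given: they have to be found in the camera images.
- processor: Fixed low white housing, 460 mm long (x -240 to +220), 250 mm wide (y), with a flat metal deck on top, 45 mm above the bench. Origin: on the bench, midway between the rails in y; z up. Its +x is the loading direction. The deck is bare before the rails (x under 24 mm). At x over 155 mm stands a white tower, 245 mm above the bench, with a parked arm.
- gap_mouth (a point): Middle of the gap's mouth at deck height (processor x = 24 mm, y = 0), axes as the processor's. Two fixed black guide rails, 22 mm tall, 16 mm wide, stand on the deck from here 71 mm along +x, inner faces at y = +50 and -50 mm (gap 100 mm); their noses at the mouth are rounded (radius 8 mm).
- stop (a point): Middle of the face of the fixed black rear stop bar, at deck height (processor x = 130 mm, y = 0), axes as the processor's; the bar is 22 mm tall, 132 mm wide. The rack's leading end must come to rest against it.
- rack: Loose grey rack, 124 mm long (its x), 96 mm wide (y), 30 mm tall; its fixed capped vials reach 42 mm above its underside; about 0.3 kg. Origin: centre of its underside, z up. Starts on the deck before the rails, its x within 25 degrees of the processor's. Home, its origin is at processor x = 68, y = 0, z = 45 mm and its trailing end stands 18 mm out before the rails' noses.
- jar: Bystander: small capped amber glass jar, 38 mm across, 45 mm tall, standing on the deck outside the rail on the +y side. Origin: centre of its underside.
- bottle: Bystander: capped amber reagent bottle, 60 mm across, 115 mm tall, on the bench beside the processor's +y side. Origin: centre of its underside.
- beaker: Bystander: glass beaker, 60 mm across, 70 mm tall, on the bench beside the processor's +y side. Origin: centre of its underside.
- spatula: Bystander: thin double-ended steel lab spatula, 188 mm long, 8 mm thick, lying on the bench along the processor's -y side. Origin: its middle, at the underside.
Things that resemble listed ones, but are neither listed nor needed, are in the scene too. Of the things like the rack, leave any that is purple or yellow; of the rest the smaller one is meant.

How it is judged:
By the outcome, as a careful person would: the job done as asked, in the order asked, and still so for the second after the job is handed in, with the robot touching nothing.
It also fails if it takes over 67 s, if anything falls off the work surface, if the arm or the gripper's body presses on something with over 40 N, if the wrist force passes 120 N, or if a joint passes its speed limit or range.

## Working session

There is one attempt and no reset: what is moved stays moved. The work goes in short steps, Python scripts to look and compute and a tool call to move; the robot and the scene stay as the last step left them, time stands still between calls to the robot, and variables do not carry over. Pictures are saved under pics/ and viewed, and the job is handed in when it is done.

Besides the shell and the picture viewer there is one more tool, called after ">>>" in YAML: its name, and indented under it one key for each argument. carry_out: Moves the arm, as the interface text tells. Its arguments: {"type":"object","properties":{"series":{"type":"array"},"squeeze":{"type":"number"}},"required":["series"]}

```bash
mkdir -p pics; ls; python3 - <<'E'
from cell import *
import cv2
for n in ("scene","top"):
    im=camera(n); cv2.imwrite(f"pics/{n}0.png",im[:,:,::-1])
    c=get_calibration(n); print(n,c["intrinsics"],c["pose"])
s=read_state(); print(s)
E
```

```text
pics
scene [[485.54264808   0.         314.01174678]
 [  0.         485.54264808 201.44865171]
 [  0.           0.           1.        ]] [[ 7.58696124e-01  5.14134280e-01 -4.00057662e-01  1.16606353e+03]
 [ 6.51442713e-01 -6.00292683e-01  4.63973153e-01 -7.02785731e+02]
 [-1.60718459e-03 -6.12629282e-01 -7.90368762e-01  1.28806029e+03]
 [ 0.00000000e+00  0.00000000e+00  0.00000000e+00  1.00000000e+00]]
top [[514.63931892   0.         323.00850804]
 [  0.         514.63931892 197.8092683 ]
 [  0.           0.           1.        ]] [[ 1.49817001e-02 -9.89332998e-01  1.44899163e-01  3.69766031e+02]
 [-9.99622572e-01 -1.81570238e-02 -2.06163870e-02  4.08788968e+01]
 [ 2.30274095e-02 -1.44535606e-01 -9.89231620e-01  1.31530701e+03]
 [ 0.00000000e+00  0.00000000e+00  0.00000000e+00  1.00000000e+00]]
{'clock': 0.1, 'joints': array([ 1.19140176e+00,  3.00412300e-01,  1.52150178e+00,  4.77595446e-06,
        1.32070041e+00, -6.65792977e-02]), 'qd': array([ 0.00170633,  0.00054708, -0.00146912, -0.00121732,  0.00192484,
       -0.00196402]), 'effort': array([-1.04050087e-04, -5.32651305e+01, -3.53280938e+01,  7.08749495e-02,
        2.34290538e-02, -1.23341772e-05]), 'eef_pos': array([169.16197856, 523.09893202, 204.95212838]), 'eef_rot': array([-3.14057339e+00, -7.25987376e-05,  2.82877616e+00]), 'wrist_force': array([-0.73217846,  0.33030784, -1.15832035]), 'moment': array([ 0.02064909,  0.01149549, -0.00117853]), 'finger_gap': 93.96076876669542}
```

View pics/scene0.png

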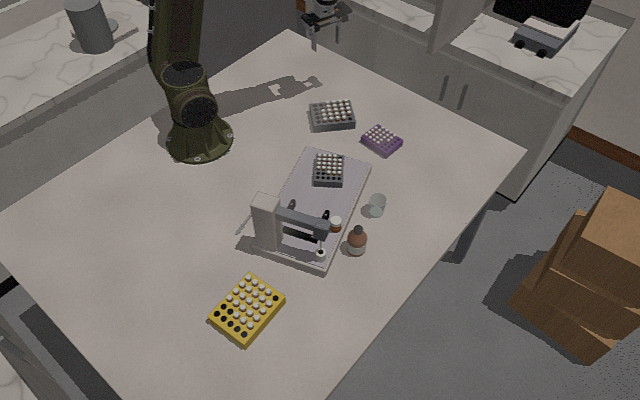

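View pics/top0.png

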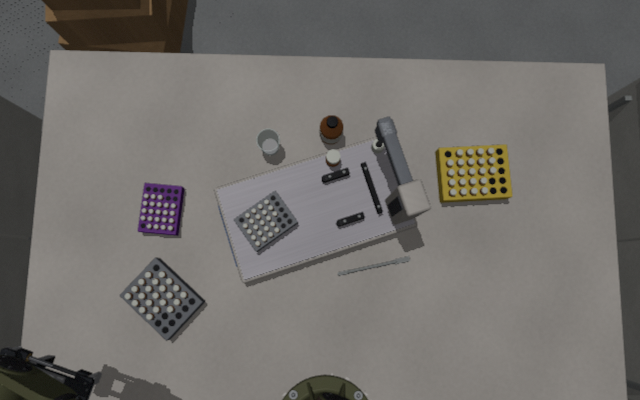

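The scene picture shows the processor with the small grey rack on its deck. In the top view the rack is near (266,221), the rails near (336,175) and (350,220), and the stop at (371,188). The yellow, purple and large grey racks are off the deck. Next I'll enlarge the deck.

```bash
python3 - <<'E'
import cv2
im=cv2.imread("pics/top0.png")
c=im[105:285,205:425]; cv2.imwrite("pics/crop0.png",cv2.resize(c,None,fx=3.3,fy=3.3,interpolation=cv2.INTER_CUBIC))
E
```

```text
(no output)
```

View pics/crop0.png

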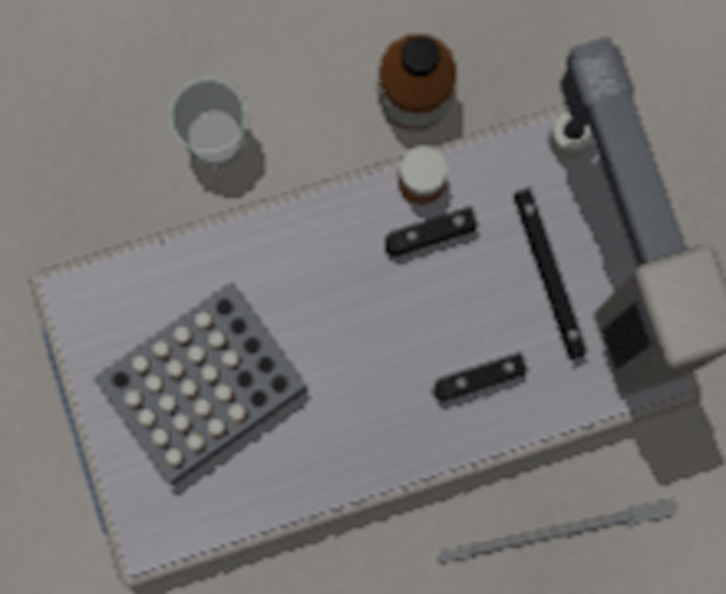

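```bash
cat > h.py <<'E'
import numpy as np, cv2
from cell import *
def ray(uv,z,K,P):
    uv=np.atleast_2d(np.asarray(uv,float)); d=np.c_[uv,np.ones(len(uv))]@np.linalg.inv(K).T@P[:3,:3].T
    o=P[:3,3]; return o+d*((z-o[2])/d[:,2])[:,None]
def proj(p,K,P):
    q=(np.atleast_2d(p)-P[:3,3])@P[:3,:3]; q=q@K.T; return q[:,:2]/q[:,2:]
def toproc(p,o,yaw):
    c,s=np.cos(yaw),np.sin(yaw); p=np.atleast_2d(p)[:,:2]-o; return np.c_[p[:,0]*c+p[:,1]*s,-p[:,0]*s+p[:,1]*c]
def toworld(p,o,yaw):
    c,s=np.cos(yaw),np.sin(yaw); p=np.atleast_2d(p); return np.c_[o[0]+p[:,0]*c-p[:,1]*s,o[1]+p[:,0]*s+p[:,1]*c]
E
python3 - <<'E'
from h import *
im=cv2.imread("pics/top0.png"); c=get_calibration("top");K,P=c["intrinsics"],c["pose"]
g=im.max(2); m=(g<50).astype(np.uint8); 
mm=np.zeros_like(m); mm[130:260,310:400]=m[130:260,310:400]
n,l,st,ce=cv2.connectedComponentsWithStats(mm)
for i in range(1,n):
    if st[i,4]<60: continue
    pts=np.argwhere(l==i)[:,::-1].astype(np.float32)
    w=ray(pts,67,K,P)[:,:2]
    r=cv2.minAreaRect(w.astype(np.float32)); print(st[i],w.mean(0),r)
# approx: crop pix
def cp(x,y): return [205+x/3.3-.35,105+y/3.3-.35]
print("deck corners",ray([cp(32,275),cp(130,585)],45,K,P))
print("rack top corners",ray([cp(97,378),cp(232,285),cp(307,388),cp(176,484)],75,K,P))
E
```

```text
[375 130  25  55 167] [ 674.8403707  -137.86975365] ((657.257568359375, -138.87161254882812), (148.35096740722656, 22.7894344329834), 20.13399887084961)
[361 163  21  51 250] [ 579.55565932 -103.33580073] ((579.7571411132812, -103.27469635009766), (130.3023223876953, 12.890997886657715), 19.130691528320312)
[322 169  27  14 172] [608.48759087 -13.02954868] ((609.4603881835938, -13.319267272949219), (18.207515716552734, 69.07556915283203), 19.752168655395508)
[387 196  13  21 179] [ 534.58733778 -159.55975153] ((534.35205078125, -160.95301818847656), (31.05299949645996, 46.062477111816406), 45.58535385131836)
[337 213  27  14 148] [500.26298137 -50.56788287] ((500.9731140136719, -51.23060607910156), (14.693462371826172, 68.24202728271484), 19.402936935424805)
deck corners [[575.5929098  285.36165943  45.        ]
 [345.89722606 203.09967797  45.        ]]
rack top corners [[495.37941718 228.8475061   75.        ]
 [566.01937162 132.34085205  75.        ]
 [490.68957158  75.35478993  75.        ]
 [419.20325006 168.705299    75.        ]]
```

```bash
python3 - <<'E'
from h import *
c=get_calibration("wrist");K,P=c["intrinsics"],c["pose"];s=read_state()
from scipy.spatial.transform import Rotation as R
T=R.from_euler('xyz',s['eef_rot']).as_matrix()
print(K, "cam in tool",T.T@(P[:3,3]-s['eef_pos']), T.T@P[:3,:3])
E
```

```text
[[279.46385348   0.         317.86046369]
 [  0.         279.46385348 197.59818065]
 [  0.           0.           1.        ]] cam in tool [ 7.35725693e+01 -1.50876683e-01 -1.79602523e+02] [[-4.66634293e-05 -9.67908818e-01 -2.51301647e-01]
 [ 9.99999983e-01 -8.96337469e-05  1.59544778e-04]
 [-1.76949905e-04 -2.51301636e-01  9.67908806e-01]]
```

>>> carry_out:
  series:
    - {"delta_pos":[30,-40,0],"turn":[0,0,0.1],"hand":1}
    - {"delta_pos":[65,-80,0],"turn":[0,0,0.2],"hand":1}
    - {"delta_pos":[100,-125,0],"turn":[0,0,0.3],"hand":1}
    - {"delta_pos":[135,-170,0],"turn":[0,0,0.4],"hand":1}
    - {"delta_pos":[170,-215,0],"turn":[0,0,0.5],"hand":1}
    - {"delta_pos":[205,-260,0],"turn":[0,0,0.6],"hand":1}
    - {"delta_pos":[240,-305,0],"turn":[0,0,0.65],"hand":1}
    - {"delta_pos":[275,-350,0],"turn":[0,0,0.65],"hand":1}

```text
clock: 1.1
eef_pos: [445.0, 171.6, 205.4]
eef_rot: [3.142, -0.0, -2.804]
wrist_force: [1.3, 0.4, 0.2]
finger_gap: 93.7
```

>>> carry_out:
  series:
    - {"delta_pos":[35,-45,-20],"turn":[0,0,0],"hand":1}
    - {"delta_pos":[72,-93,-45],"turn":[0,0,0],"hand":1}
    - {"delta_pos":[72,-93,-45],"turn":[0,0,0],"hand":1}
    - {"delta_pos":[72,-93,-45],"turn":[0,0,0],"hand":1}

```text
clock: 1.6
eef_pos: [516.0, 80.6, 160.4]
eef_rot: [3.141, -0.001, -2.805]
wrist_force: [0.3, -0.3, -0.3]
finger_gap: 94.0
```

```bash
python3 - <<'E'
from h import *
s=read_state(); print(s['clock'],s['eef_pos'],s['eef_rot'],s['joints'],s['wrist_force'])
c=get_calibration("wrist"); np.savez("w1.npz",**c)
im=camera("wrist")[:,:,::-1]; cv2.imwrite("pics/w1.png",im)
E
```

```text
1.6 [515.96153852  80.56500938 160.3955174 ] [ 3.14130865e+00 -5.32553259e-04 -2.80480940e+00] [ 8.46769721e-02  2.80837303e-01  1.65448929e+00  1.52150798e-04
  1.20685263e+00 -1.82295674e+00] [ 0.25164983 -0.25795128 -0.33940431]
```

View pics/w1.png

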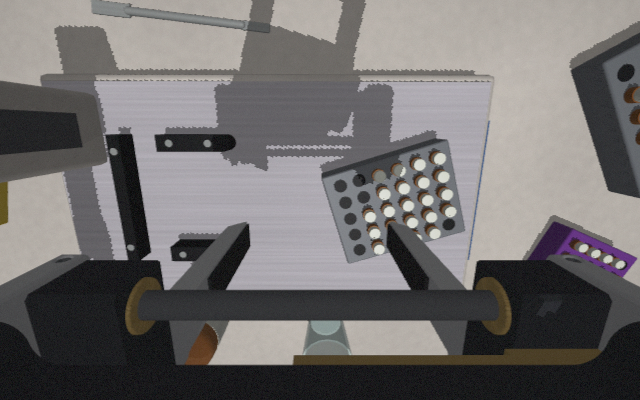

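The wrist view shows the rack at about (322,172), (445,138), (465,230) and (348,263). The -y rail is at (155–236,143), the +y rail at (172–220,250) partly hidden, and the stop bar at (107–150,135–260). I'll enlarge it to pick corners.

```bash
python3 - <<'E'
import cv2
im=cv2.imread("pics/w1.png")
cv2.imwrite("pics/w1a.png",cv2.resize(im[60:270,90:270],None,fx=2.8,fy=2.8,interpolation=cv2.INTER_CUBIC))
cv2.imwrite("pics/w1b.png",cv2.resize(im[120:280,300:500],None,fx=3.7,fy=3.7,interpolation=cv2.INTER_CUBIC))
E
```

```text
(no output)
```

View pics/w1a.png

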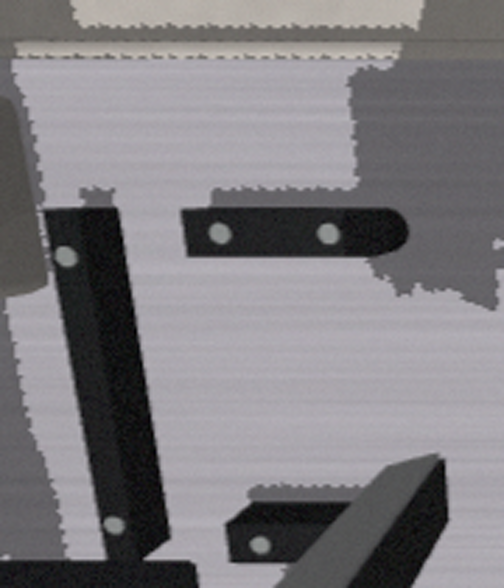

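View pics/w1b.png

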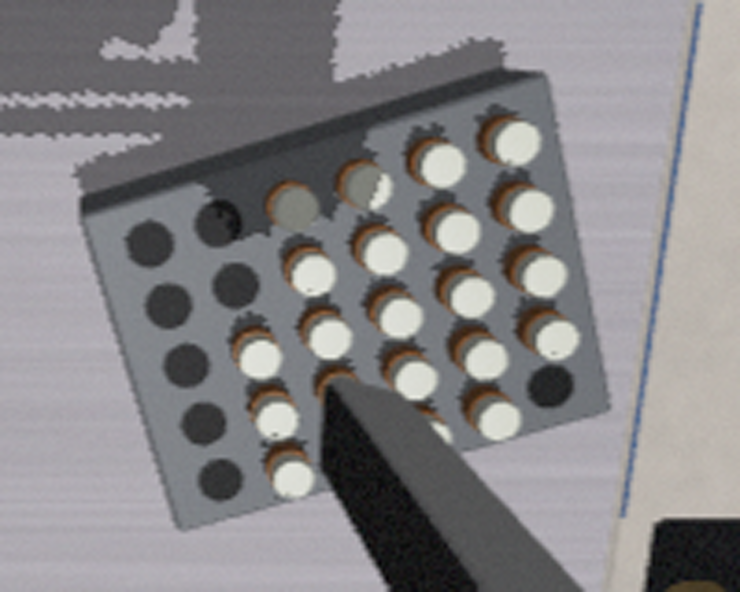

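```bash
python3 - <<'E'
from h import *
d=np.load("w1.npz");K,P=d["intrinsics"],d["pose"]
a=lambda x,y:[90+(x+.5)/2.8-.5,60+(y+.5)/2.8-.5]
b=lambda x,y:[300+(x+.5)/3.7-.5,120+(y+.5)/3.7-.5]
ang=lambda p:np.degrees(np.arctan2(p[1],p[0]))
r1=ray([a(187,256),a(370,256)],67,K,P)[:,:2]; r0=ray([a(181,208),a(370,208)],67,K,P)[:,:2]
r2=ray([a(252,503),a(360,502)],45,K,P)[:,:2]; r3=ray([a(228,525),a(320,525)],67,K,P)[:,:2]
s=ray([a(120,208),a(168,540)],45,K,P)[:,:2]
print("rail -y inner",r1,ang(r1[1]-r1[0])); print("outer",r0,ang(r0[1]-r0[0]))
print("rail +y foot",r2,ang(r2[1]-r2[0]),"top",r3,ang(r3[1]-r3[0]));print("stop",s,ang(s[1]-s[0]),np.linalg.norm(s[1]-s[0]))
yaw=np.radians(ang(s[1]-s[0])-90)
for y in (yaw,np.radians(-70.7)):
  u=np.array([np.cos(y),np.sin(y)]);v=np.array([-u[1],u[0]])
  print(np.degrees(y),"v: -in",r1@v,"-out",r0@v,"+foot",r2@v,"+top",r3@v,"u stop",s@u,"rail end",r1[0]@u,r0[0]@u,r3[0]@u)
k=ray([b(82,215),b(545,75),b(610,408),b(180,530)],75,K,P)[:,:2]
print(k,[ (ang(k[(i+1)%4]-k[i]),np.linalg.norm(k[(i+1)%4]-k[i])) for i in range(4)],k.mean(0))
dk=ray([[90+45/2.8,60+60/2.8],[90+350/2.8,60+60/2.8]],45,K,P)[:,:2];print("deck edge -y",dk,dk@v)
E
```

```text
rail -y inner [[521.05111359 -82.65795951]
 [500.16437066 -22.97997879]] 109.28957552569317
outer [[505.6817991  -87.7184107 ]
 [484.43344146 -27.00874517]] 109.29002495001143
rail +y foot [[616.62800705 -49.83979068]
 [601.75341676  -8.6513369 ]] 109.85642276911507 top [[615.73750711 -48.54933853]
 [604.25867444 -15.74667634]] 109.28677982807166
stop [[ 517.85407956 -120.52501241]
 [ 644.07935946  -78.89147947]] 18.254371399413177 132.91415406601766
-71.74562860058683 v: -in [468.93786605 467.79555132] -out [452.75689194 451.59432177] +foot [569.98471494 568.76040233] +top [569.54324561 568.91706588] u stop [276.67029568 276.67029568] rail end 241.71032049080867 241.7018790029324 238.9774200738901
-70.7 v: -in [464.44889154 464.46039524] -out [448.27076594 448.28196402] +foot [565.50133167 565.076056  ] +top [565.08738999 565.09540877] u stop [284.90984802 287.33535174] rail end 250.22755322379172 249.92383222719155 249.33102013388222
[[491.49869899  76.44176878]
 [419.40939778 174.37240499]
 [494.26473218 230.30928381]
 [567.26397761 132.55922529]] [(np.float64(126.35775588892206), np.float64(121.6029475652359)), (np.float64(36.76952811519447), np.float64(93.44653819551537)), (np.float64(-53.247811955844064), np.float64(121.9998515344889)), (np.float64(-143.4735725804264), np.float64(94.28439090771815))] [493.10920164 153.42067072]
deck edge -y [[ 476.07133809 -153.86102849]
 [ 440.64605155  -52.65315125]] [398.46329752 398.47953845]
```

>>> carry_out:
  series:
    - {"delta_pos":[-50,21,0],"turn":[0,0,0],"hand":0.64}
    - {"delta_pos":[-104,44,0],"turn":[0,0,0],"hand":0.64}
    - {"delta_pos":[-104,44,-20],"turn":[0,0,0],"hand":0.64}
    - {"delta_pos":[-104,44,-60],"turn":[0,0,0],"hand":0.64}
    - {"delta_pos":[-104,44,-95],"turn":[0,0,0],"hand":0.64}
    - {"delta_pos":[-104,44,-106],"turn":[0,0,0],"hand":0.64}
    - {"delta_pos":[-104,44,-106],"turn":[0,0,0],"hand":0.64}

```text
clock: 2.52
eef_pos: [412.2, 124.9, 55.1]
eef_rot: [-3.142, 0.0, -2.803]
wrist_force: [0.9, -0.5, -0.3]
finger_gap: 60.4
```

```bash
python3 - <<'E'
from h import *
s=read_state(); print(s['clock'],s['eef_pos'],s['finger_gap'],toproc(s['eef_pos'],[537.2,23.7],np.radians(-70.7)))
im=camera("wrist")[:,:,::-1]; cv2.imwrite("pics/w2.png",im)
E
```

```text
2.525 [412.22761985 124.85861511  55.05368898] 60.39571107598331 [[-136.77876753  -84.51467306]]
```

View pics/w2.png

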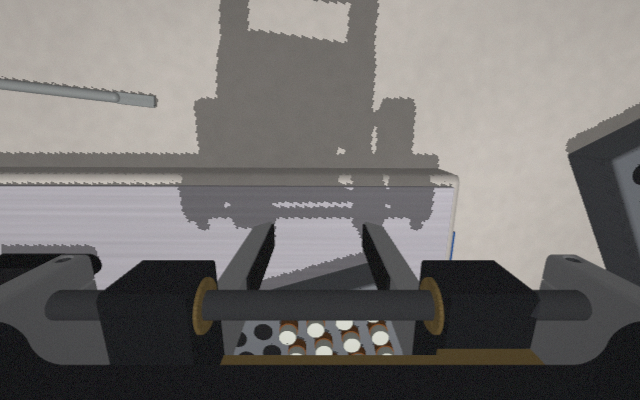

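The fingers are down at (270,225) and (370,225), clear of the rack, whose near side runs from (270,285) to (380,255). Pushing toward +y.

>>> carry_out:
  series:
    - {"delta_pos":[6,2,0],"turn":[0,0,0],"hand":0.64}
    - {"delta_pos":[12,4,0],"turn":[0,0,0],"hand":0.64}
    - {"delta_pos":[18,6.3,0],"turn":[0,0,0],"hand":0.64}
    - {"delta_pos":[24,8.4,0],"turn":[0,0,0],"hand":0.64}
    - {"delta_pos":[30,10.5,0],"turn":[0,0,0],"hand":0.64}
    - {"delta_pos":[35,12.3,0],"turn":[0,0,0],"hand":0.64}
    - {"delta_pos":[40,14,0],"turn":[0,0,0],"hand":0.64}
    - {"delta_pos":[43,15,0],"turn":[0,0,0],"hand":0.64}

```text
clock: 3.58
eef_pos: [455.5, 139.4, 54.4]
eef_rot: [-3.142, -0.0, -2.804]
wrist_force: [-2.2, 0.9, 0.9]
finger_gap: 60.3
```

```bash
python3 - <<'E'
from h import *
s=read_state(); print(s['clock'],s['eef_pos'],s['wrist_force'],toproc(s['eef_pos'],[537.2,23.7],np.radians(-70.7)))
im=camera("top")[:,:,::-1]; cv2.imwrite("pics/t2.png",cv2.resize(im[105:285,205:425],None,fx=3.3,fy=3.3,interpolation=cv2.INTER_CUBIC))
im=camera("wrist")[:,:,::-1]; cv2.imwrite("pics/w3.png",im)
E
```

```text
3.575 [455.53237487 139.3925827   54.39281405] [-2.24558998  0.86446268  0.93159612] [[-136.18309517  -38.8399186 ]]
```

View pics/t2.png

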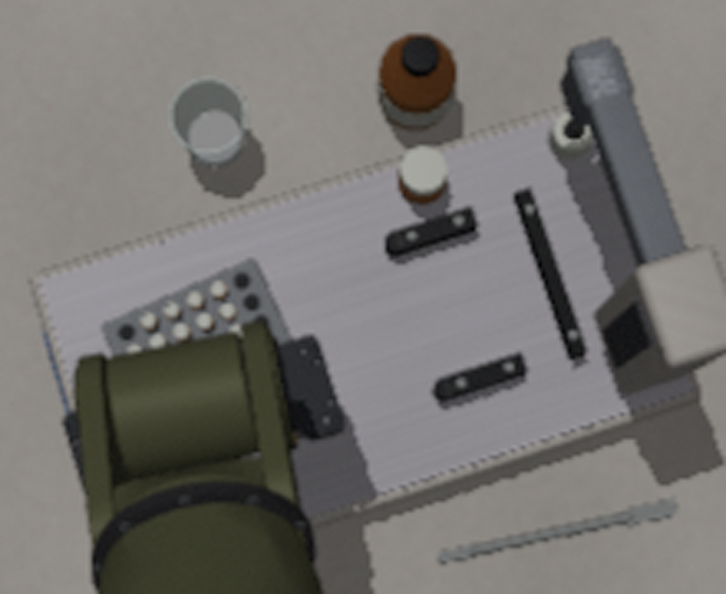

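View pics/w3.png

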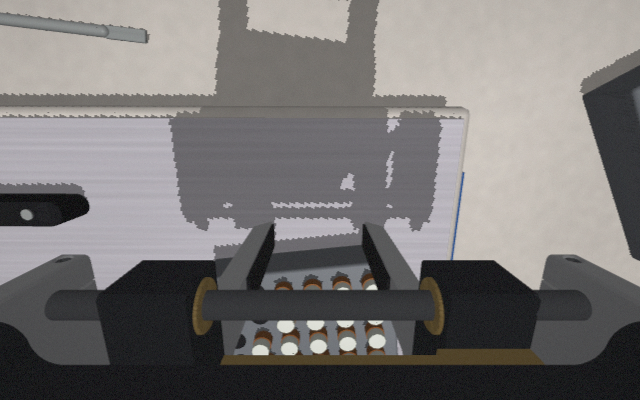

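The rack has turned most of the way. Its far edge runs (105,325)–(253,260) in the top crop, so about 5° is left. I'll push 12 mm more, then back off and rise.

>>> carry_out:
  series:
    - {"delta_pos":[4.5,1.5,0],"turn":[0,0,0],"hand":0.64}
    - {"delta_pos":[9,3,0],"turn":[0,0,0],"hand":0.64}
    - {"delta_pos":[12,4.2,0],"turn":[0,0,0],"hand":0.64}
    - {"delta_pos":[12,4.2,0],"turn":[0,0,0],"hand":0.64}
    - {"delta_pos":[-8,-3,0],"turn":[0,0,0],"hand":0.64}
    - {"delta_pos":[-10,-4,30],"turn":[0,0,0],"hand":0.64}
    - {"delta_pos":[-10,-4,90],"turn":[0,0,0],"hand":0.64}
    - {"delta_pos":[40,12,105],"turn":[0,0,0],"hand":0.64}

```text
clock: 4.68
eef_pos: [496.6, 151.5, 165.4]
eef_rot: [-3.14, 0.009, -2.805]
wrist_force: [1.3, 0.1, 0.8]
finger_gap: 60.1
```

>>> carry_out:
  series:
    - {"delta_pos":[50,18,0],"turn":[0,0,0],"hand":0.64}
    - {"delta_pos":[105,38,0],"turn":[0,0,0],"hand":0.64}
    - {"delta_pos":[105,38,0],"turn":[0,0,0],"hand":0.64}
    - {"delta_pos":[105,38,0],"turn":[0,0,0],"hand":0.64}

```text
clock: 5.18
eef_pos: [599.8, 189.1, 159.1]
eef_rot: [-3.142, -0.001, -2.804]
wrist_force: [-0.3, 0.2, 1.3]
finger_gap: 60.2
```

```bash
python3 - <<'E'
from h import *
s=read_state(); print(s['clock'],s['eef_pos'],s['wrist_force'],toproc(s['eef_pos'],[537.2,23.7],np.radians(-70.7)))
c=get_calibration("wrist"); np.savez("w4.npz",**c)
im=camera("wrist")[:,:,::-1]; cv2.imwrite("pics/w4.png",im)
E
```

```text
5.175 [599.79756757 189.06943101 159.06930452] [-0.28366938  0.2086421   1.25314152] [[-135.38642932  113.7366209 ]]
```

View pics/w4.png

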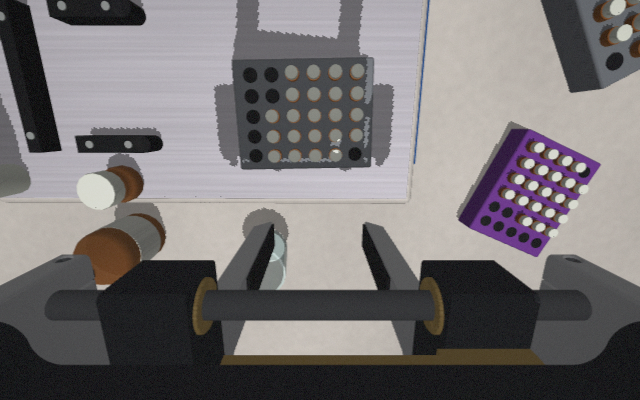

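The rack is now nearly square, with corners near (233,60), (372,57), (371,166) and (241,169). I'll zoom in to measure it.

```bash
python3 - <<'E'
import cv2
im=cv2.imread("pics/w4.png")
cv2.imwrite("pics/w4a.png",cv2.resize(im[40:190,215:395],None,fx=4,fy=4,interpolation=cv2.INTER_CUBIC))
E
```

```text
(no output)
```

View pics/w4a.png

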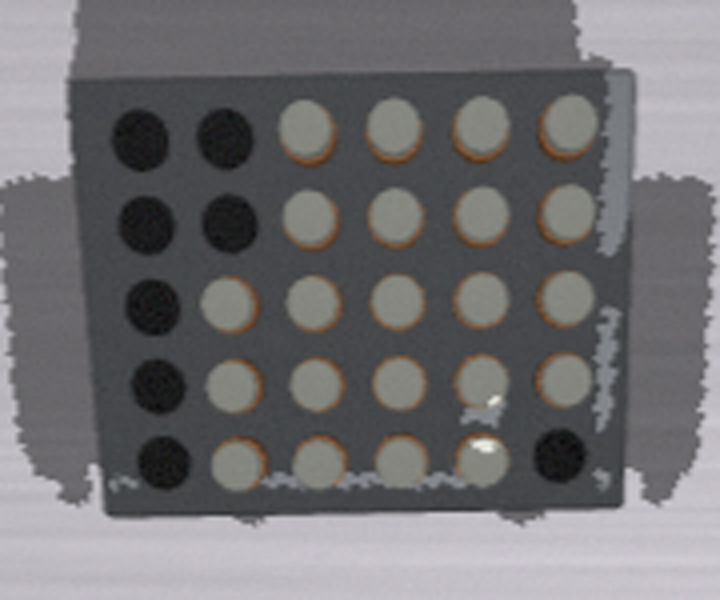

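```bash
cat >> h.py <<'E'
O=np.array([537.2,23.7]);YAW=np.radians(-70.7)
def rackpose(px,K,P):
    k=toproc(ray(px,75,K,P),O,YAW); # order: (front,-y),(rear,-y),(rear,+y),(front,+y)
    d1=k[0]-k[1]; d2=k[3]-k[2]; e1=k[3]-k[0]; e2=k[2]-k[1]
    print("centre",k.mean(0).round(2),"long ang",[round(float(np.degrees(np.arctan2(d[1],d[0]))),2) for d in(d1,d2)],"short",[round(float(np.degrees(np.arctan2(-d[0],d[1]))),2) for d in(e1,e2)],"len",np.linalg.norm([d1,d2,e1,e2],axis=1).round(1))
E
python3 - <<'E'
from h import *
d=np.load("w4.npz");K,P=d["intrinsics"],d["pose"]
q=lambda x,y:[215+(x+.5)/4-.5,40+(y+.5)/4-.5]
rackpose([q(70,80),q(633,70),q(622,505),q(106,515)],K,P)
im=cv2.imread("pics/w4.png").max(2)
for c in (85,100,115,130): print(c,im[0:40,c],im[125:160,c])
print(toproc(ray([[100,137],[100,153]],67,K,P),O,YAW),toproc(ray([[100,13]],67,K,P),O,YAW),toproc(ray([[100,24]],45,K,P),O,YAW))
E
```

```text
centre [-123.27   31.66] long ang [0.94, 1.13] short [0.78, 1.26] len [121.6 122.3  94.5  94.1]
85 [ 32  30  35  32  28  35  30  28  29  34  30  29  24  38  36  32  28  25
  22  20  23  24  15  19  22 105 172 174 177 178 179 182 185 185 186 182
 179 175 177 177] [175 173 177 177 181 181 179 180 180 180  88  35  33  33  36  31  50  93
 112 109  82  37  32  35  31  28  31  68 177 183 189 185 180 182 179]
100 [ 34  37  31  47  65  60  33  32  35  37  38  35  30  31  31  33  27  29
  20  26  25  15  20  21  26  95 169 174 176 176 178 183 183 181 189 182
 178 179 178 177] [176 175 157 108 103 104 102 103 105 105  44  31  34  36  33  38  35  37
  32  37  35  35  29  32  32  33  33  66 179 184 186 186 182 186 184]
115 [ 41  38  34  36  32  36  30  34  35  41  35  41  39  35  35  36  29  19
  13  23  16  22  26  29  26  92 171 175 177 176 178 182 181 182 185 184
 180 181 177 179] [177 177 179 171 114 106 105 104 106 106  47  31  37  35  39  37  34  32
  32  28  35  33  36  34  34  36  38  71 150 142 114 107 107 106 107]
130 [ 71  35  21  29  21  25  24  24  31  27  27  25  23  26  18  24  20  26
  26  19  28  22  27  21  24  98 172 174 176 177 179 180 179 180 182 182
 178 178 180 180] [177 178 179 161 110 106 105 106 105 104  43  30  34  28  37  30  64 119
 142 145 149 145 119  51  36  35  34  49 179 183 187 187 118 106 108]
[[71.4422036  51.26002618]
 [74.38978724 66.35708179]] [[ 51.12955538 -52.7781345 ]] [[ 68.03892383 -51.24357457]]
```

Rack now at proc (-123, 32), 1° off. Next a flush push from the +y side back to the centreline, stopping a little short so I can measure.

>>> carry_out:
  series:
    - {"delta_pos":[-4,-14.5,0],"turn":[0,0,0],"hand":0.8}
    - {"delta_pos":[-4,-14.5,-50],"turn":[0,0,0],"hand":0.8}
    - {"delta_pos":[-4,-14.5,-95],"turn":[0,0,0],"hand":0.8}
    - {"delta_pos":[-4,-14.5,-105],"turn":[0,0,0],"hand":0.8}
    - {"delta_pos":[-10,-16.6,-105],"turn":[0,0,0],"hand":0.8}
    - {"delta_pos":[-16,-18.7,-105],"turn":[0,0,0],"hand":0.8}
    - {"delta_pos":[-21,-20.5,-105],"turn":[0,0,0],"hand":0.8}
    - {"delta_pos":[-26,-22.2,-105],"turn":[0,0,0],"hand":0.8}

```text
clock: 6.22
eef_pos: [575.4, 167.4, 56.4]
eef_rot: [-3.141, 0.005, -2.804]
wrist_force: [5.9, 1.7, 5.5]
finger_gap: 75.4
```

>>> carry_out:
  series:
    - {"delta_pos":[-4.5,-1.5,0],"turn":[0,0,0],"hand":0.8}
    - {"delta_pos":[-9,-3.1,0],"turn":[0,0,0],"hand":0.8}
    - {"delta_pos":[-13,-4.5,0],"turn":[0,0,0],"hand":0.8}
    - {"delta_pos":[-16,-5.6,0],"turn":[0,0,0],"hand":0.8}
    - {"delta_pos":[-18,-6.3,0],"turn":[0,0,0],"hand":0.8}
    - {"delta_pos":[-19,-6.6,0],"turn":[0,0,0],"hand":0.8}
    - {"delta_pos":[-19,-6.6,0],"turn":[0,0,0],"hand":0.8}

```text
clock: 7.1
eef_pos: [556.6, 160.9, 56.2]
eef_rot: [-3.141, 0.005, -2.804]
wrist_force: [5.2, 1.4, 4.3]
finger_gap: 75.3
```

```bash
python3 - <<'E'
from h import *
s=read_state(); print(s['clock'],s['eef_pos'],s['finger_gap'],s['wrist_force'],toproc(s['eef_pos'],O,YAW))
c=get_calibration("wrist"); np.savez("w5.npz",**c)
im=camera("wrist")[:,:,::-1]; cv2.imwrite("pics/w5.png",im)
E
```

```text
7.1 [556.55277988 160.85253644  56.23923754] 75.25626479648963 [5.16566943 1.36807107 4.28907922] [[-123.04832212   63.59605936]]
```

View pics/w5.png

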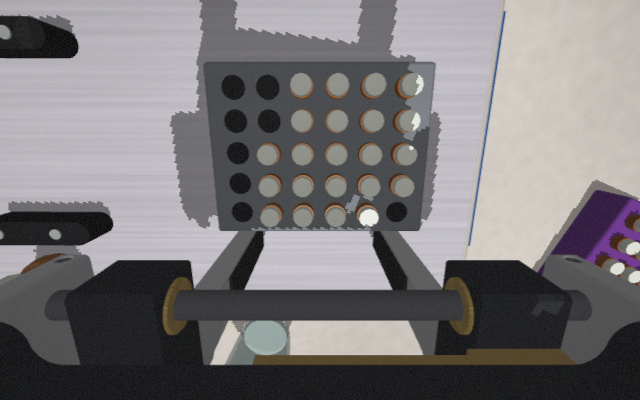

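```bash
python3 - <<'E'
import cv2
im=cv2.imread("pics/w5.png")
cv2.imwrite("pics/w5a.png",cv2.resize(im[50:245,190:450],None,fx=3,fy=3,interpolation=cv2.INTER_CUBIC))
E
```

```text
(no output)
```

View pics/w5a.png

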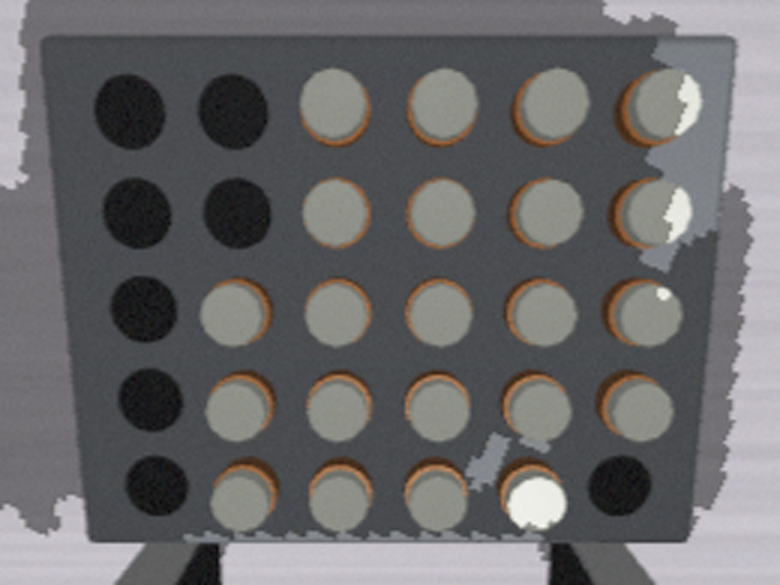

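```bash
python3 - <<'E'
from h import *
d=np.load("w5.npz");K,P=d["intrinsics"],d["pose"]
q=lambda x,y:[190+(x+.5)/3-.5,50+(y+.5)/3-.5]
rackpose([q(42,38),q(735,38),q(690,542),q(92,541)],K,P)
print(toproc(ray([q(42,38),q(690,542)],75,K,P),O,YAW))
im=cv2.imread("pics/w5.png").max(2)
for c in (40,60): print(c,im[0:70,c],im[200:255,c])
E
```

```text
centre [-124.45    5.25] long ang [0.01, -0.07] short [0.24, 0.56] len [121.7 122.2  94.3  94.4]
[[ -63.29042267  -41.90970681]
 [-185.88362706   52.50365692]]
40 [176 175 176 179 179 181 180 182 183 183 178 177 175 173 175 177 118 107
 109 106  82  33  24  30  29  34  31  31  34  33  38  35  37  35  32  28
  29  36  34  34  30  33  38  30  34  37  28  31  20  16  20  26  20  26
  23  28  25  26 137 179 186 182 182 185 185 187 187 190 188 188] [183 185 165 117 116 112 111 113 110 112 113  74  30  18  20  23  28  22
  24  22  25  24  33  34  35  32  37  36  35  38  32  33  34  38  37  37
  31  31  41  35  30  33  38  37  40  89 113 112 112 114 113 114 114 114
 112]
60 [177 177 177 178 179 184 182 182 184 184 182 177 173 175 176 175 160 115
 110 109 109 110 107 111 105 111 110 102  51  25  26  24  23  22  24  27
  15  18  16  33  18  17  19  23  21  23  25  30  22  20  27  28  27  28
  22  26  23  15 141 182 186 186 184 182 184 186 189 190 190 188] [182 166 119 113 113 113 114 110 112 112 111  95  41  16  26  23  20  27
  16  27  23  25  30  40  36  40  32  38  39  39  32  50  70  88 111 122
 123 101  54  36  38  38  36  31  38  90 113 113 114 115 111 114 114  79
  69]
```

```bash
python3 - <<'E'
from h import *
d=np.load("w5.npz");K,P=d["intrinsics"],d["pose"]
for c in (40,10): print(toproc(ray([[c,57.6],[c,211.0]],45,K,P),O,YAW))
E
```

```text
[[ 49.67168621 -50.42668576]
 [ 75.12788433  49.71010451]]
[[ 68.37176416 -50.42348013]
 [ 96.58304987  49.72035555]]
```

Rack is square (about 0.2°) at y=+5.3. The gap's centre measures y=-0.4, so I'll push 5.6 mm more toward -y, then back off, rise and look.

>>> carry_out:
  series:
    - {"delta_pos":[-2,-0.7,0],"turn":[0,0,0],"hand":0.8}
    - {"delta_pos":[-4,-1.4,0],"turn":[0,0,0],"hand":0.8}
    - {"delta_pos":[-5.3,-1.9,0],"turn":[0,0,0],"hand":0.8}
    - {"delta_pos":[-5.3,-1.9,0],"turn":[0,0,0],"hand":0.8}
    - {"delta_pos":[-5.3,-1.9,0],"turn":[0,0,0],"hand":0.8}
    - {"delta_pos":[10,3.5,0],"turn":[0,0,0],"hand":0.8}
    - {"delta_pos":[20,7,10],"turn":[0,0,0],"hand":0.8}
    - {"delta_pos":[40,14,60],"turn":[0,0,0],"hand":0.8}

```text
clock: 8.15
eef_pos: [593.7, 174.2, 113.0]
eef_rot: [3.141, -0.006, -2.804]
wrist_force: [0.3, -0.5, 0.7]
finger_gap: 75.1
```

>>> carry_out:
  series:
    - {"delta_pos":[0,0,45],"turn":[0,0,0],"hand":0.64}
    - {"delta_pos":[0,0,45],"turn":[0,0,0],"hand":0.64}
    - {"delta_pos":[0,0,45],"turn":[0,0,0],"hand":0.64}

```text
clock: 8.52
eef_pos: [594.7, 174.4, 158.9]
eef_rot: [3.141, -0.001, -2.804]
wrist_force: [-0.1, 0.4, -0.2]
finger_gap: 60.0
```

```bash
python3 - <<'E'
from h import *
s=read_state(); print(s['clock'],s['eef_pos'],s['finger_gap'],s['wrist_force'],toproc(s['eef_pos'],O,YAW))
c=get_calibration("wrist"); np.savez("w6.npz",**c)
im=camera("wrist")[:,:,::-1]; cv2.imwrite("pics/w6.png",im)
cv2.imwrite("pics/w6a.png",cv2.resize(im[0:210,0:400],None,fx=2,fy=2,interpolation=cv2.INTER_CUBIC))
E
```

```text
8.525 [594.6637772  174.39010537 158.87565429] 60.014250158344424 [-0.06933738  0.4204906  -0.19920925] [[-123.22885942  104.03961627]]
```

View pics/w6a.png

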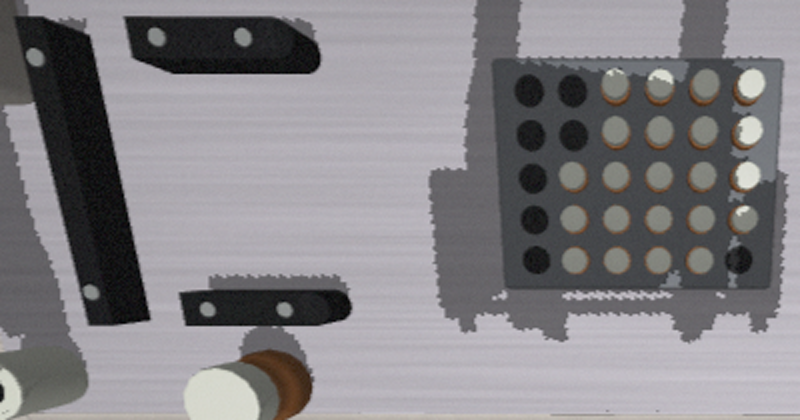

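```bash
python3 - <<'E'
from h import *
d=np.load("w6.npz");K,P=d["intrinsics"],d["pose"]
q=lambda x,y:[(x+.5)/2-.5,(y+.5)/2-.5]
k=[q(492,59),q(783,58),q(770,290),q(506,288)]
rackpose(k,K,P); print(toproc(ray(k,75,K,P),O,YAW))
im=cv2.imread("pics/w6.png").max(2)
for c in (95,110,125): print(im[25:45,c],im[138:168,c])
for c in (270,300,330,355): print(c,im[22:36,c],im[138:152,c])
print(toproc(ray([[110,36]],45,K,P),O,YAW),toproc(ray([[110,145]],67,K,P),O,YAW))
E
```

```text
centre [-1.2428e+02 -4.0000e-02] long ang [0.19, -0.41] short [0.24, 0.19] len [122.6 122.5  94.9  96.2]
[[ -62.80993284  -47.62720879]
 [-185.4003291   -48.03997954]
 [-185.72180787   48.18414359]
 [ -63.19963634   47.30863244]]
[ 31  30  27  33  27  19  21  17  28  27  18  16 166 172 175 174 175 178
 180 180] [175 180 177 177 175 175 178 122  47  31  32  30  36  33  39  34  29  20
  29  31  32  30  29  33  30 173 185 184 178 177]
[ 28  32  31  32  25  17  21  18  21  17  26  22 166 174 175 174 177 179
 182 181] [115 104 105 102 102 100  86  33  30  33  30  36  29  34  29  36  34  33
  32  30  35  32  34  31  30 174 182 184 178 181]
[ 34  30  33  27  25  23  21  26  23  24  10  22 169 174 173 173 177 178
 181 183] [108 107 104 105 106 105  85  32  32  36  30  34  33  29  33  35  32  36
  31  35  32  35  33  35  36 173 185 116 105 104]
270 [176 179 181 179 177 177 162 100  87  97  96  77  74  75] [ 74  74  76  73  74  63  77 100 103 103 106 104 103 105]
300 [176 180 180 176 178 180 162  97 102 120 120 121 110  76] [ 74  76  75  73  70  67  72  99 181 188 189 192 119 106]
330 [178 179 178 182 178 182 182 106 103 120 120 109 159 214] [ 71  77  76  78 111 108  86 156 160 186 187 122 107 105]
355 [106 105 103 104 104 106 107  76  71  73  78  76  78 126] [ 72  73  76  73  73  67  75 101 103 104 105 107 104 108]
[[ 72.59683701 -50.8162105 ]] [[75.31974363 49.0313772 ]]
```

Rack is centred within about 0.5 mm (y≈0, gap centre -0.4 to -0.9) and square within 0.3°. Next I'll swing the hand 90° and go behind its trailing end.

>>> carry_out:
  series:
    - {"delta_pos":[-16,6.5,0],"turn":[0,0,-0.18],"hand":0.64}
    - {"delta_pos":[-32,13,0],"turn":[0,0,-0.36],"hand":0.64}
    - {"delta_pos":[-48,19.5,0],"turn":[0,0,-0.54],"hand":0.64}
    - {"delta_pos":[-64,26,0],"turn":[0,0,-0.72],"hand":0.64}
    - {"delta_pos":[-80,32.5,0],"turn":[0,0,-0.9],"hand":0.64}
    - {"delta_pos":[-97,39,0],"turn":[0,0,-1.08],"hand":0.64}
    - {"delta_pos":[-113,45.5,0],"turn":[0,0,-1.26],"hand":0.64}
    - {"delta_pos":[-129,52,0],"turn":[0,0,-1.44],"hand":0.64}

```text
clock: 9.57
eef_pos: [465.1, 226.4, 158.2]
eef_rot: [-3.139, -0.0, 2.033]
wrist_force: [-0.8, 0.8, -0.3]
finger_gap: 60.3
```

>>> carry_out:
  series:
    - {"delta_pos":[0,0,0],"turn":[0,0,-0.131],"hand":0.64}
    - {"delta_pos":[0,0,0],"turn":[0,0,-0.131],"hand":0.64}
    - {"delta_pos":[0,0,-30],"turn":[0,0,-0.131],"hand":0.64}
    - {"delta_pos":[0,0,-70],"turn":[0,0,-0.131],"hand":0.64}
    - {"delta_pos":[0,0,-98],"turn":[0,0,-0.131],"hand":0.64}
    - {"delta_pos":[0,0,-105],"turn":[0,0,-0.131],"hand":0.64}
    - {"delta_pos":[0,0,-105],"turn":[0,0,-0.131],"hand":0.64}
    - {"delta_pos":[0,0,-105],"turn":[0,0,-0.131],"hand":0.64}

```text
clock: 10.58
eef_pos: [466.8, 226.7, 55.5]
eef_rot: [3.14, -0.0, 1.908]
wrist_force: [-0.2, 0.3, 1.2]
finger_gap: 60.2
```

```bash
python3 - <<'E'
from h import *
s=read_state(); print(s['clock'],s['eef_pos'],np.degrees(s['eef_rot']),s['finger_gap'],s['wrist_force'],toproc(s['eef_pos'],O,YAW))
im=camera("wrist")[:,:,::-1]; cv2.imwrite("pics/w7.png",im)
E
```

```text
10.575 [466.79046169 226.68592096  55.53943911] [ 1.79908671e+02 -3.64441247e-03  1.09345710e+02] 60.2264689483931 [-0.17271239  0.27611864  1.2107355 ] [[-214.84967116    0.63717914]]
```

View pics/w7.png

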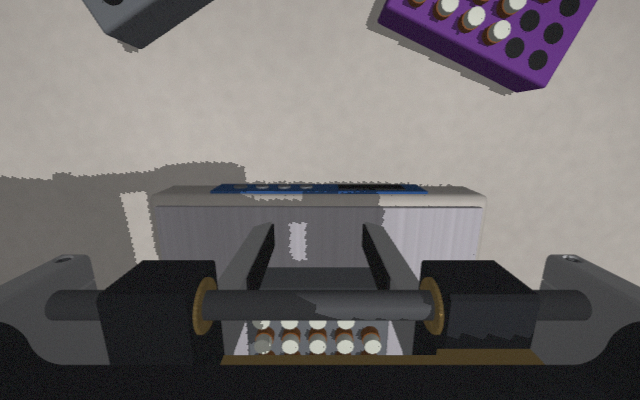

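The fingers are behind the trailing end, which shows at (320,275), with about 15 mm of clearance. Pushing along +x to just before the mouth.

>>> carry_out:
  series:
    - {"delta_pos":[2,-5.7,0],"turn":[0,0,0],"hand":0.64}
    - {"delta_pos":[4,-11.3,0],"turn":[0,0,0],"hand":0.64}
    - {"delta_pos":[5.6,-16,0],"turn":[0,0,0],"hand":0.64}
    - {"delta_pos":[7.3,-20.8,0],"turn":[0,0,0],"hand":0.64}
    - {"delta_pos":[9.3,-26.5,0],"turn":[0,0,0],"hand":0.64}
    - {"delta_pos":[11.5,-33,0],"turn":[0,0,0],"hand":0.64}
    - {"delta_pos":[13.9,-39.6,0],"turn":[0,0,0],"hand":0.64}
    - {"delta_pos":[16.2,-46.2,0],"turn":[0,0,0],"hand":0.64}

```text
clock: 11.62
eef_pos: [482.6, 179.9, 54.5]
eef_rot: [3.141, -0.0, 1.908]
wrist_force: [-1.2, 4.1, 1.9]
finger_gap: 60.2
```

>>> carry_out:
  series:
    - {"delta_pos":[2.3,-6.6,0],"turn":[0,0,0],"hand":0.64}
    - {"delta_pos":[4.6,-13.2,0],"turn":[0,0,0],"hand":0.64}
    - {"delta_pos":[6.9,-19.8,0],"turn":[0,0,0],"hand":0.64}
    - {"delta_pos":[9.2,-26.4,0],"turn":[0,0,0],"hand":0.64}
    - {"delta_pos":[10.9,-31.1,0],"turn":[0,0,0],"hand":0.64}
    - {"delta_pos":[12.2,-34.9,0],"turn":[0,0,0],"hand":0.64}
    - {"delta_pos":[12.9,-36.8,0],"turn":[0,0,0],"hand":0.64}
    - {"delta_pos":[12.9,-36.8,0],"turn":[0,0,0],"hand":0.64}

```text
clock: 12.62
eef_pos: [495.4, 143.1, 54.4]
eef_rot: [-3.142, 0.0, 1.908]
wrist_force: [0.2, 1.2, 0.7]
finger_gap: 60.4
```

```bash
python3 - <<'E'
from h import *
s=read_state(); print(s['clock'],s['eef_pos'],np.degrees(s['eef_rot']),s['finger_gap'],s['wrist_force'],toproc(s['eef_pos'],O,YAW))
im=camera("top")[:,:,::-1]; cv2.imwrite("pics/t3f.png",im); cv2.imwrite("pics/t3.png",cv2.resize(im[130:280,215:415],None,fx=4,fy=4,interpolation=cv2.INTER_CUBIC))
E
```

```text
12.625 [495.42443787 143.14951548  54.37497229] [-1.79995938e+02  2.26182718e-02  1.09303537e+02] 60.381305250422834 [0.16810152 1.19427696 0.66989825] [[-1.26543991e+02  5.19687777e-02]]
```

View pics/t3.png

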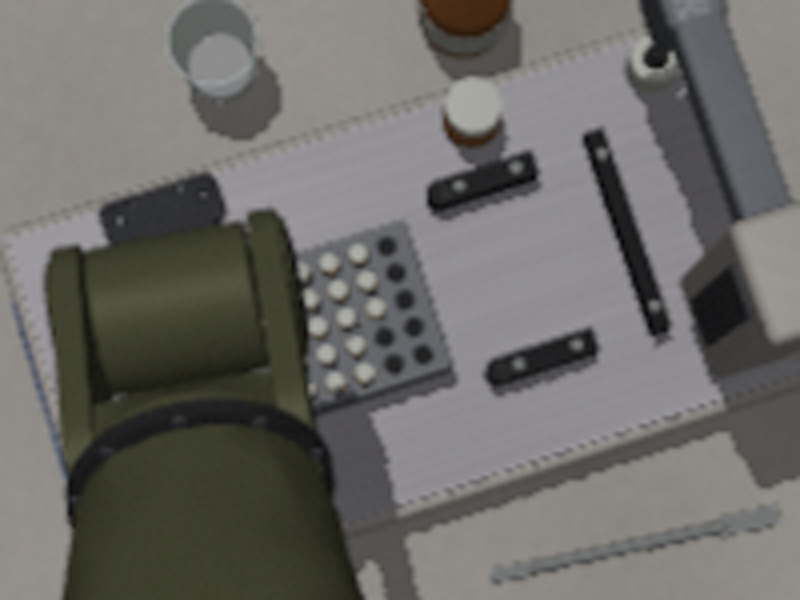

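```bash
python3 - <<'E'
from h import *
c=get_calibration("top");K,P=c["intrinsics"],c["pose"]
q=lambda x,y:[215+(x+.5)/4-.5,130+(y+.5)/4-.5]
print("front",toproc(ray([q(405,222),q(453,373)],75,K,P),O,YAW))
print("+y rail foot inner",toproc(ray([q(440,213),q(540,185)],45,K,P),O,YAW))
print("-y rail top inner",toproc(ray([q(497,357),q(590,330)],67,K,P),O,YAW), "outer foot",toproc(ray([q(495,389),q(597,360)],45,K,P),O,YAW))
E
```

```text
front [[  6.2377936   45.76169533]
 [  4.6867345  -51.25781775]]
+y rail foot inner [[30.74540496 49.12838013]
 [96.12354419 46.42259154]]
-y rail top inner [[ 33.77248287 -49.75707677]
 [ 93.14432235 -51.9231637 ]] outer foot [[ 28.07156588 -66.41315014]
 [ 94.05466232 -69.2470949 ]]
```

The top view is too coarse to trust: it suggests the rack may sit about 2–3 mm toward -y. I'll lift clear and measure the rack and gap together with the wrist camera.

>>> carry_out:
  series:
    - {"delta_pos":[-3,8.5,0],"turn":[0,0,0],"hand":0.64}
    - {"delta_pos":[-5,14,10],"turn":[0,0,0],"hand":0.64}
    - {"delta_pos":[-5,14,60],"turn":[0,0,0.1],"hand":0.64}
    - {"delta_pos":[-5,14,105],"turn":[0,0,0.28],"hand":0.64}
    - {"delta_pos":[25,0,105],"turn":[0,0,0.46],"hand":0.64}
    - {"delta_pos":[50,-15,105],"turn":[0,0,0.64],"hand":0.64}
    - {"delta_pos":[75,-28,105],"turn":[0,0,0.82],"hand":0.64}
    - {"delta_pos":[100,-42,105],"turn":[0,0,1.0],"hand":0.64}

```text
clock: 13.68
eef_pos: [596.0, 101.5, 160.1]
eef_rot: [-3.142, 0.0, 2.914]
wrist_force: [-0.2, -0.5, -0.0]
finger_gap: 60.4
```

>>> carry_out:
  series:
    - {"delta_pos":[15,-7,0],"turn":[0,0,0.18],"hand":0.64}
    - {"delta_pos":[30,-15,0],"turn":[0,0,0.36],"hand":0.64}
    - {"delta_pos":[30,-15,0],"turn":[0,0,0.54],"hand":0.64}
    - {"delta_pos":[30,-15,0],"turn":[0,0,0.571],"hand":0.64}
    - {"delta_pos":[30,-15,0],"turn":[0,0,0.571],"hand":0.64}
    - {"delta_pos":[30,-15,0],"turn":[0,0,0.571],"hand":0.64}

```text
clock: 14.42
eef_pos: [625.2, 86.7, 159.7]
eef_rot: [-3.142, 0.0, -2.807]
wrist_force: [0.8, 0.6, -0.3]
finger_gap: 60.3
```

```bash
python3 - <<'E'
from h import *
s=read_state(); print(s['clock'],s['eef_pos'],s['finger_gap'],s['wrist_force'],toproc(s['eef_pos'],O,YAW))
c=get_calibration("wrist"); np.savez("w8.npz",**c)
im=camera("wrist")[:,:,::-1]; cv2.imwrite("pics/w8.png",im)
cv2.imwrite("pics/w8a.png",cv2.resize(im[0:210,70:390],None,fx=2.5,fy=2.5,interpolation=cv2.INTER_CUBIC))
E
```

```text
14.425 [625.24996495  86.7165527  159.69940963] 60.28954821981802 [ 0.76628194  0.56309904 -0.2596442 ] [[-30.37330171 103.92951836]]
```

View pics/w8a.png

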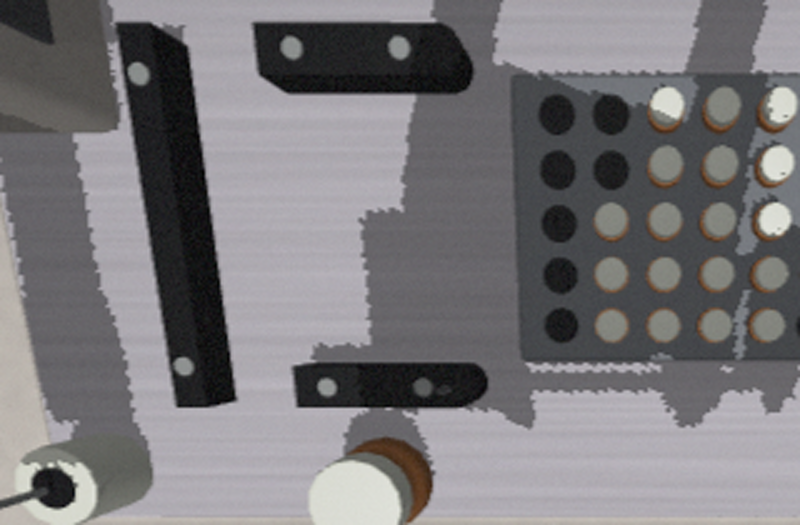

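```bash
python3 - <<'E'
from h import *
d=np.load("w8.npz");K,P=d["intrinsics"],d["pose"]
im=cv2.imread("pics/w8.png").max(2).astype(float)
for c in (290,310,330,350,370,385): print(c,im[25:38,c],im[138:152,c])
print('rails')
for c in (190,200,215,225,240): print(c,im[30:42,c],im[138:152,c])
print([proj(np.r_[toworld([x,y],O,YAW)[0],z],K,P).round(1) for x,y,z in((60,-50,45),(60,-50,67),(60,50,45),(60,50,67))])
q=lambda x,y:[70+(x+.5)/2.5-.5,(y+.5)/2.5-.5]
print(toproc(ray([q(512,76),q(522,360)],75,K,P),O,YAW))
E
```

```text
290 [175. 175. 175. 176. 144. 105.  82.  77.  73.  77.  80.  80.  78.] [ 74.  75.  77.  74.  72.  70.  77. 105. 172. 176. 112. 106. 105. 104.]
310 [177. 176. 176. 176. 122. 103. 120. 123. 121. 124. 122. 121.  81.] [ 75.  77.  73.  72.  75.  66.  77. 135. 177. 177. 140. 107. 106. 105.]
330 [174. 175. 174. 177. 140. 102. 117. 122. 120. 124. 121. 122. 120.] [ 77.  73.  75.  73. 103. 100.  95. 175. 180. 141. 136. 108. 104. 103.]
350 [108. 105. 106. 103.  86.  73.  74.  77.  74.  75.  74.  73.  73.] [ 75.  75.  73.  75.  71.  61.  91. 104. 105. 107. 105. 104. 107. 106.]
370 [105. 102. 107. 152.  94.  69.  74.  75.  73.  74.  73.  75.  71.] [ 74.  73.  74.  73.  73.  64.  87. 105. 104. 103. 105. 105. 107. 106.]
385 [174. 172. 173. 174. 112. 102. 118. 119. 123. 119. 176. 216. 215.] [ 73.  74.  72.  75.  72.  64.  86. 103. 105. 104. 107. 107. 108. 104.]
rails
190 [ 18.  23.  25.  21.  18.  26.  28.  93. 170. 175. 173. 177.] [177. 176. 178. 176. 174. 174. 175. 158.  61.  38.  32.  39.  37.  34.]
200 [ 24.  22.  22.  19.  17.  22.  25.  93. 168. 174. 174. 173.] [113. 104. 105. 106. 104. 104. 107.  42.  28.  38.  37.  36.  38. 108.]
215 [ 19.  16.  23.  22.  20.  28.  16.  92. 169. 173. 175. 173.] [113. 106. 108. 103. 108. 104. 107.  46.  29.  15.  25.  30.  30.  24.]
225 [ 10.  22.  20.  26.  12.  23.  14.  92. 168. 173. 173. 172.] [103. 107. 105. 104. 104. 105. 105.  45.  23.  21.  22.  29.  27.  30.]
240 [ 23.  16.  24.  26.  25.  21.  19.  59.  99. 103. 102. 104.] [103. 105. 108. 107. 104. 103. 107.  39.  21.  28.  29.  25.  29.  57.]
[array([[221.7,  37.4]]), array([[213.3,  29.8]]), array([[230.3, 144.7]]), array([[223.3, 146.2]])]
[[  5.62995571 -47.2989095 ]
 [  5.76847917  47.19610167]]
```

The measurements agree: rails' inner faces at y=-50.4 and +50.0, rack sides at -48.3 and +47.9, yaw about 0.3°. The rack is centred, so I'll go back behind it to push home.

>>> carry_out:
  series:
    - {"delta_pos":[-17,9,0],"turn":[0,0,-0.18],"hand":0.64}
    - {"delta_pos":[-34,18,0],"turn":[0,0,-0.36],"hand":0.64}
    - {"delta_pos":[-51,28,0],"turn":[0,0,-0.54],"hand":0.64}
    - {"delta_pos":[-68,37,0],"turn":[0,0,-0.72],"hand":0.64}
    - {"delta_pos":[-85,46,0],"turn":[0,0,-0.9],"hand":0.64}
    - {"delta_pos":[-102,55,0],"turn":[0,0,-1.08],"hand":0.64}
    - {"delta_pos":[-119,65,0],"turn":[0,0,-1.26],"hand":0.64}
    - {"delta_pos":[-136,74,0],"turn":[0,0,-1.44],"hand":0.64}

```text
clock: 15.48
eef_pos: [488.7, 160.9, 159.6]
eef_rot: [3.141, 0.0, 2.032]
wrist_force: [0.4, 0.3, 0.7]
finger_gap: 60.1
```

>>> carry_out:
  series:
    - {"delta_pos":[0,0,0],"turn":[0,0,-0.13],"hand":0.64}
    - {"delta_pos":[0,0,0],"turn":[0,0,-0.13],"hand":0.64}
    - {"delta_pos":[0,0,-30],"turn":[0,0,-0.13],"hand":0.64}
    - {"delta_pos":[0,0,-70],"turn":[0,0,-0.13],"hand":0.64}
    - {"delta_pos":[0,0,-98],"turn":[0,0,-0.13],"hand":0.64}
    - {"delta_pos":[0,0,-105],"turn":[0,0,-0.13],"hand":0.64}
    - {"delta_pos":[0,0,-105],"turn":[0,0,-0.13],"hand":0.64}
    - {"delta_pos":[0,0,-105],"turn":[0,0,-0.13],"hand":0.64}

```text
clock: 16.48
eef_pos: [490.0, 160.7, 55.6]
eef_rot: [3.14, 0.0, 1.909]
wrist_force: [0.2, 0.8, -0.3]
finger_gap: 60.3
```

```bash
python3 - <<'E'
from h import *
s=read_state(); p=toproc(s['eef_pos'],O,YAW)[0]; print(s['clock'],s['eef_pos'],np.degrees(s['eef_rot']),s['wrist_force'],p)
print("to x=-10,y=-0.2:",toworld([-10,-0.2],O,YAW)-s['eef_pos'][:2])
E
```

```text
16.475 [490.00763884 160.65687683  55.64459575] [1.79895301e+02 1.05308615e-02 1.09396466e+02] [ 0.19314327  0.76618226 -0.25106872] [-144.85778527    0.7260236 ]
to x=-10,y=-0.2: [[  43.69845705 -127.58497019]]
```

>>> carry_out:
  series:
    - {"delta_pos":[1.7,-4.7,0],"turn":[0,0,0],"hand":0.64}
    - {"delta_pos":[3.3,-9.4,0],"turn":[0,0,0],"hand":0.64}
    - {"delta_pos":[5,-14.2,0],"turn":[0,0,0],"hand":0.64}
    - {"delta_pos":[6.6,-18.9,0],"turn":[0,0,0],"hand":0.64}
    - {"delta_pos":[8.3,-23.6,0],"turn":[0,0,0],"hand":0.64}
    - {"delta_pos":[9.9,-28.3,0],"turn":[0,0,0],"hand":0.64}
    - {"delta_pos":[11.6,-33,0],"turn":[0,0,0],"hand":0.64}
    - {"delta_pos":[13.2,-37.8,0],"turn":[0,0,0],"hand":0.64}

```text
clock: 17.48
eef_pos: [502.7, 122.5, 54.5]
eef_rot: [3.141, -0.0, 1.909]
wrist_force: [-1.1, 5.0, 2.7]
finger_gap: 60.0
```

>>> carry_out:
  series:
    - {"delta_pos":[1.7,-4.7,0],"turn":[0,0,0],"hand":0.64}
    - {"delta_pos":[3.3,-9.4,0],"turn":[0,0,0],"hand":0.64}
    - {"delta_pos":[5,-14.2,0],"turn":[0,0,0],"hand":0.64}
    - {"delta_pos":[6.6,-18.9,0],"turn":[0,0,0],"hand":0.64}
    - {"delta_pos":[8.3,-23.6,0],"turn":[0,0,0],"hand":0.64}

```text
clock: 18.1
eef_pos: [511.0, 98.9, 54.5]
eef_rot: [3.141, -0.0, 1.909]
wrist_force: [-2.0, 4.7, 3.2]
finger_gap: 60.4
```

```bash
python3 - <<'E'
from h import *
s=read_state(); p=toproc(s['eef_pos'],O,YAW)[0]; print(s['clock'],s['eef_pos'],np.degrees(s['eef_rot']),s['wrist_force'],p)
im=camera("top")[:,:,::-1]; cv2.imwrite("pics/t4.png",cv2.resize(im[130:280,215:415],None,fx=4,fy=4,interpolation=cv2.INTER_CUBIC))
E
```

```text
18.1 [510.98631934  98.8582808   54.51388794] [ 1.79992874e+02 -7.18241662e-03  1.09363926e+02] [-2.03335732  4.70610616  3.21748226] [-79.59845568   0.10039679]
```

View pics/t4.png

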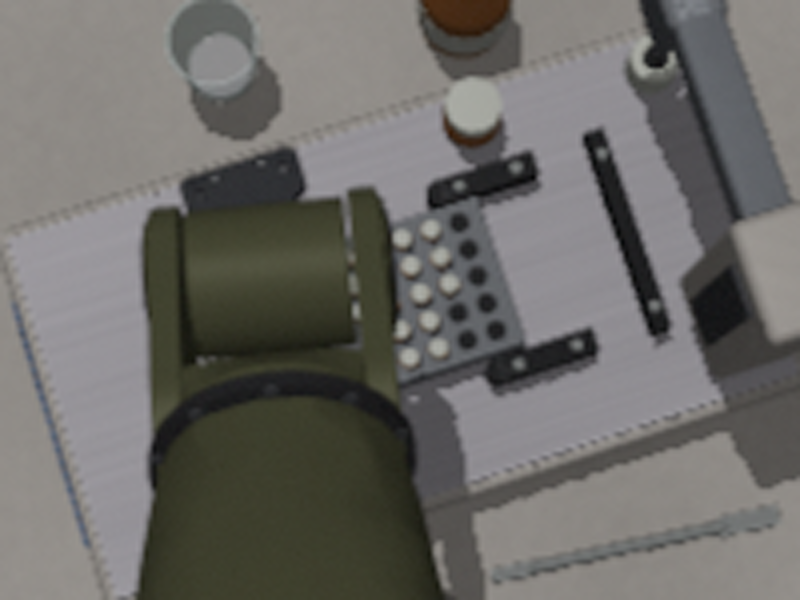

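The leading end is inside the rails, front corners near (475,200) and (522,340), and forces are low. Continuing.

>>> carry_out:
  series:
    - {"delta_pos":[1.7,-4.7,0],"turn":[0,0,0],"hand":0.64}
    - {"delta_pos":[3.3,-9.4,0],"turn":[0,0,0],"hand":0.64}
    - {"delta_pos":[5,-14.2,0],"turn":[0,0,0],"hand":0.64}
    - {"delta_pos":[6.6,-18.9,0],"turn":[0,0,0],"hand":0.64}
    - {"delta_pos":[8.3,-23.6,0],"turn":[0,0,0],"hand":0.64}
    - {"delta_pos":[9.9,-28.3,0],"turn":[0,0,0],"hand":0.64}
    - {"delta_pos":[11.6,-33,0],"turn":[0,0,0],"hand":0.64}
    - {"delta_pos":[13.2,-37.8,0],"turn":[0,0,0],"hand":0.64}

```text
clock: 19.15
eef_pos: [524.1, 61.2, 54.5]
eef_rot: [3.142, -0.0, 1.909]
wrist_force: [-1.9, 6.0, 3.5]
finger_gap: 59.9
```

>>> carry_out:
  series:
    - {"delta_pos":[1.7,-4.7,0],"turn":[0,0,0],"hand":0.64}
    - {"delta_pos":[3.3,-9.4,0],"turn":[0,0,0],"hand":0.64}
    - {"delta_pos":[5,-14.2,0],"turn":[0,0,0],"hand":0.64}
    - {"delta_pos":[6.6,-18.9,0],"turn":[0,0,0],"hand":0.64}
    - {"delta_pos":[8.3,-23.6,0],"turn":[0,0,0],"hand":0.64}
    - {"delta_pos":[9.3,-26.4,0],"turn":[0,0,0],"hand":0.64}

```text
clock: 19.9
eef_pos: [533.4, 34.8, 54.5]
eef_rot: [-3.142, -0.0, 1.909]
wrist_force: [-1.4, 5.9, 5.1]
finger_gap: 60.4
```

```bash
python3 - <<'E'
from h import *
s=read_state(); p=toproc(s['eef_pos'],O,YAW)[0]; print(s['clock'],s['eef_pos'],np.degrees(s['eef_rot']),s['wrist_force'],p)
E
```

```text
19.9 [533.3662104   34.79573638  54.51045158] [-1.79999424e+02 -9.10971475e-03  1.09361952e+02] [-1.44074418  5.86250907  5.14083044] [-11.73928919   0.0489663 ]
```

>>> carry_out:
  series:
    - {"delta_pos":[0.7,-1.9,0],"turn":[0,0,0],"hand":0.64}
    - {"delta_pos":[1.3,-3.8,0],"turn":[0,0,0],"hand":0.64}
    - {"delta_pos":[2,-5.7,0],"turn":[0,0,0],"hand":0.64}
    - {"delta_pos":[2.3,-6.6,0],"turn":[0,0,0],"hand":0.64}

```text
clock: 20.4
eef_pos: [535.6, 28.3, 54.5]
eef_rot: [-3.142, -0.0, 1.909]
wrist_force: [-1.9, 4.5, 4.4]
finger_gap: 60.1
```

>>> carry_out:
  series:
    - {"delta_pos":[0.3,-0.95,0],"turn":[0,0,0],"hand":0.64}
    - {"delta_pos":[0.7,-1.9,0],"turn":[0,0,0],"hand":0.64}

```text
clock: 20.65
eef_pos: [536.3, 26.5, 54.5]
eef_rot: [-3.141, -0.0, 1.909]
wrist_force: [-3.8, 9.3, 5.3]
finger_gap: 60.2
```

>>> carry_out:
  series:
    - {"delta_pos":[0.3,-0.95,0],"turn":[0,0,0],"hand":0.64}
    - {"delta_pos":[0.3,-0.95,0],"turn":[0,0,0],"hand":0.64}

```text
clock: 20.9
eef_pos: [536.3, 26.5, 54.5]
eef_rot: [-3.141, -0.002, 1.909]
wrist_force: [-4.3, 12.8, 6.3]
finger_gap: 60.3
```

```bash
python3 - <<'E'
from h import *
s=read_state(); p=toproc(s['eef_pos'],O,YAW)[0]; print(s['clock'],s['eef_pos'],s['wrist_force'],s['moment'],p)
im=camera("top")[:,:,::-1]; cv2.imwrite("pics/t5.png",cv2.resize(im[130:280,215:415],None,fx=4,fy=4,interpolation=cv2.INTER_CUBIC))
E
```

```text
20.9 [536.31753519  26.47880536  54.52218954] [-4.286089   12.77415793  6.27071652] [ 2.26467118  0.72395844 -0.04314764] [-2.91430646  0.08556404]
```

View pics/t5.png

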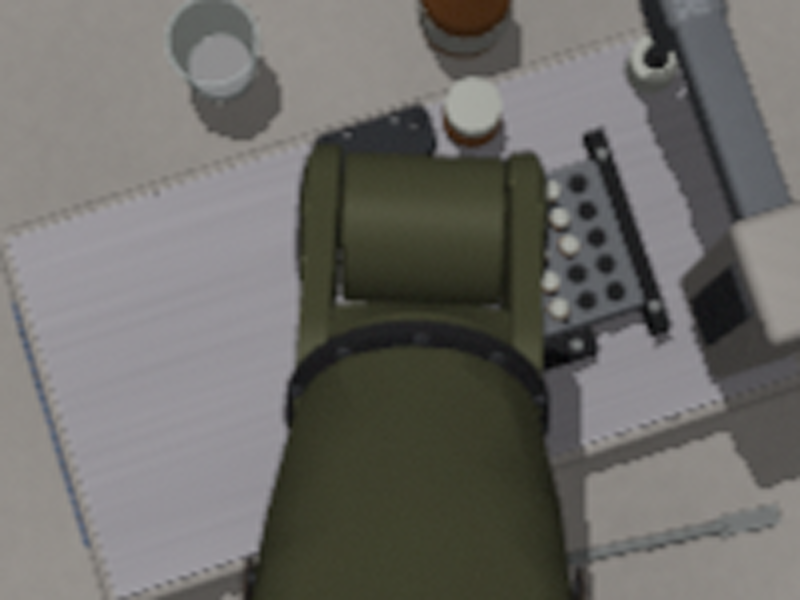

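The TCP stalled at x=-2.9, where it should be at home, while the force rose from 7 to 13 N. The leading end meets the stop in the picture, at (600,160)–(645,310). One small firm press, then I'll back away, rise and look.

>>> carry_out:
  series:
    - {"delta_pos":[0.3,-0.95,0],"turn":[0,0,0],"hand":0.64}
    - {"delta_pos":[0.3,-0.95,0],"turn":[0,0,0],"hand":0.64}
    - {"delta_pos":[-1,3,0],"turn":[0,0,0],"hand":0.64}
    - {"delta_pos":[-5,14,0],"turn":[0,0,0],"hand":0.64}
    - {"delta_pos":[-8,23,10],"turn":[0,0,0],"hand":0.64}
    - {"delta_pos":[-9,26,60],"turn":[0,0,0],"hand":0.64}
    - {"delta_pos":[-9,26,110],"turn":[0,0,0.15],"hand":0.64}
    - {"delta_pos":[-9,26,130],"turn":[0,0,0.3],"hand":0.64}

```text
clock: 21.95
eef_pos: [528.3, 51.8, 188.2]
eef_rot: [3.138, 0.003, 2.214]
wrist_force: [-0.7, -0.5, -0.2]
finger_gap: 60.4
```

>>> carry_out:
  series:
    - {"delta_pos":[20,5,0],"turn":[0,0,0.18],"hand":0.64}
    - {"delta_pos":[40,15,0],"turn":[0,0,0.36],"hand":0.64}
    - {"delta_pos":[60,22,0],"turn":[0,0,0.54],"hand":0.64}
    - {"delta_pos":[80,30,0],"turn":[0,0,0.72],"hand":0.64}
    - {"delta_pos":[98,34,0],"turn":[0,0,0.9],"hand":0.64}
    - {"delta_pos":[98,34,0],"turn":[0,0,1.08],"hand":0.64}
    - {"delta_pos":[98,34,0],"turn":[0,0,1.26],"hand":0.64}
    - {"delta_pos":[98,34,0],"turn":[0,0,1.27],"hand":0.64}

```text
clock: 22.95
eef_pos: [625.5, 85.7, 185.0]
eef_rot: [-3.141, 0.0, -2.805]
wrist_force: [0.0, -0.1, 0.1]
finger_gap: 60.4
```

```bash
python3 - <<'E'
from h import *
s=read_state(); print(s['clock'],s['eef_pos'],s['wrist_force'],toproc(s['eef_pos'],O,YAW))
c=get_calibration("wrist"); np.savez("w9.npz",**c)
im=camera("wrist")[:,:,::-1]; cv2.imwrite("pics/w9.png",im)
im=camera("scene")[:,:,::-1]; cv2.imwrite("pics/s9.png",cv2.resize(im[130:290,220:420],None,fx=4,fy=3.75,interpolation=cv2.INTER_CUBIC))
E
```

```text
22.95 [625.5160102   85.73851851 184.97321753] [ 0.00781906 -0.09728371  0.06575965] [[-29.36230032 103.85735774]]
```

View pics/w9.png

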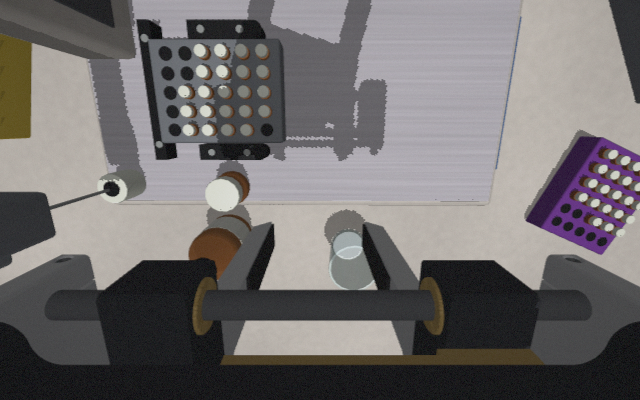

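View pics/s9.png

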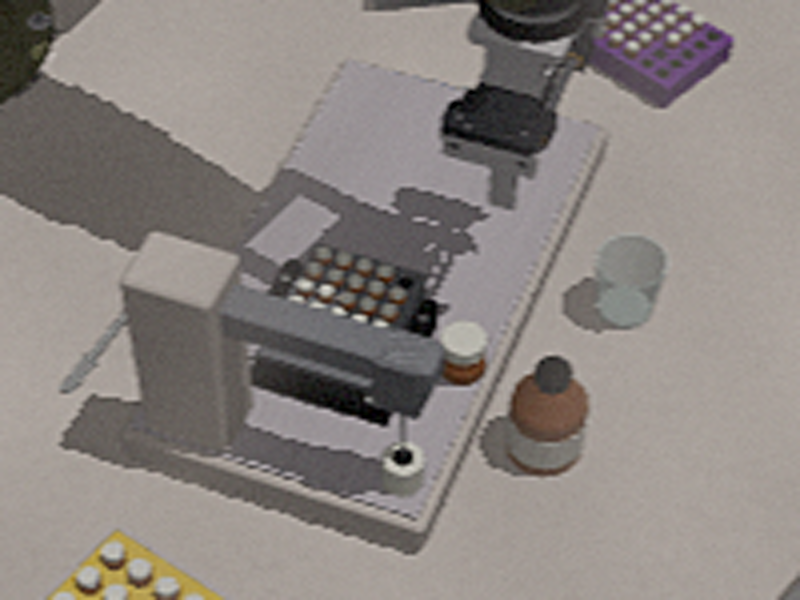

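```bash
python3 - <<'E'
import cv2
im=cv2.imread("pics/w9.png")
cv2.imwrite("pics/w9a.png",cv2.resize(im[10:170,125:305],None,fx=3.7,fy=3.7,interpolation=cv2.INTER_CUBIC))
E
```

```text
(no output)
```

View pics/w9a.png

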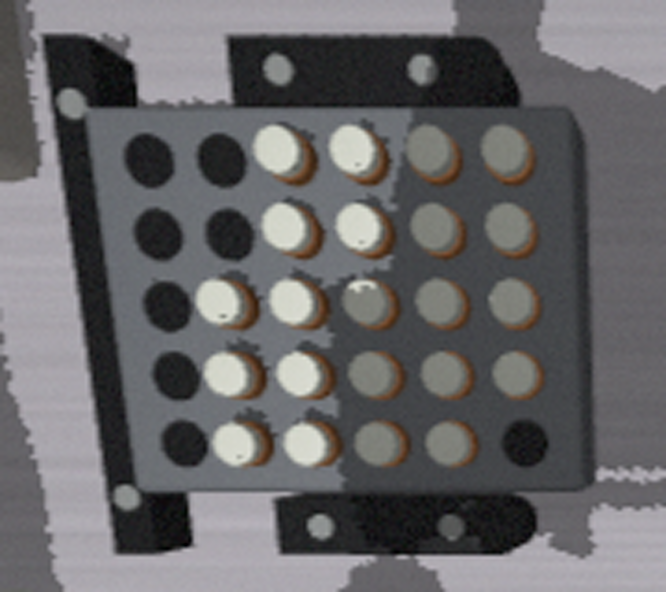

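```bash
python3 - <<'E'
from h import *
d=np.load("w9.npz");K,P=d["intrinsics"],d["pose"]
q=lambda x,y:[125+(x+.5)/3.7-.5,10+(y+.5)/3.7-.5]
k=[q(87,107),q(572,108),q(586,490),q(139,490)]
rackpose(k,K,P); print(toproc(ray(k,75,K,P),O,YAW))
print("stop top front edge ends",toproc(ray([q(75,38),q(146,490)],67,K,P),O,YAW), "foot",toproc(ray([q(135,68),q(191,545)],45,K,P),O,YAW))
E
```

```text
centre [67.33 -0.18] long ang [-0.12, -0.01] short [-0.12, 0.33] len [122.3 123.   94.9  94.6]
[[128.55979428 -47.68552541]
 [  6.28223231 -47.42474638]
 [  5.7352427   47.20092223]
 [128.75772917  47.18538783]]
stop top front edge ends [[133.57585347 -65.6927595 ]
 [131.16029919  47.65086536]] foot [[130.24752648 -65.45010197]
 [131.51898107  65.5617679 ]]
```

The rack measures x=67.3, y=-0.2 and yaw under 0.3° (home is 68, 0), within measuring error. From above, the rack's edge hides whether it touches the stop. There is time, so I'll press a second time to check that it stalls at the same spot.

>>> carry_out:
  series:
    - {"delta_pos":[-15,-2,0],"turn":[0,0,-0.18],"hand":0.64}
    - {"delta_pos":[-35,-10,0],"turn":[0,0,-0.36],"hand":0.64}
    - {"delta_pos":[-55,-18,0],"turn":[0,0,-0.54],"hand":0.64}
    - {"delta_pos":[-75,-28,0],"turn":[0,0,-0.72],"hand":0.64}
    - {"delta_pos":[-96,-40,0],"turn":[0,0,-0.9],"hand":0.64}
    - {"delta_pos":[-96,-40,0],"turn":[0,0,-1.08],"hand":0.64}
    - {"delta_pos":[-96,-40,0],"turn":[0,0,-1.26],"hand":0.64}
    - {"delta_pos":[-96,-40,0],"turn":[0,0,-1.44],"hand":0.64}

```text
clock: 24.05
eef_pos: [529.6, 45.5, 184.8]
eef_rot: [3.141, 0.0, 2.029]
wrist_force: [0.5, -0.0, 1.4]
finger_gap: 60.2
```

>>> carry_out:
  series:
    - {"delta_pos":[0,0,0],"turn":[0,0,-0.13],"hand":0.64}
    - {"delta_pos":[0,0,-20],"turn":[0,0,-0.13],"hand":0.64}
    - {"delta_pos":[0,0,-70],"turn":[0,0,-0.13],"hand":0.64}
    - {"delta_pos":[0,0,-115],"turn":[0,0,-0.13],"hand":0.64}
    - {"delta_pos":[0,0,-128],"turn":[0,0,-0.13],"hand":0.64}
    - {"delta_pos":[0,0,-130],"turn":[0,0,-0.13],"hand":0.64}
    - {"delta_pos":[0,0,-130],"turn":[0,0,-0.13],"hand":0.64}
    - {"delta_pos":[0,0,-130],"turn":[0,0,-0.13],"hand":0.64}

```text
clock: 25.05
eef_pos: [530.3, 45.5, 55.8]
eef_rot: [3.14, 0.001, 1.908]
wrist_force: [0.2, 0.2, 0.6]
finger_gap: 60.2
```

```bash
python3 - <<'E'
from h import *
s=read_state(); print(s['clock'],s['eef_pos'],np.degrees(s['eef_rot']),s['wrist_force'],toproc(s['eef_pos'],O,YAW))
print(toworld([-2.9,0],O,YAW)-s['eef_pos'][:2])
E
```

```text
25.05 [530.3397831   45.46563476  55.79315845] [1.79882190e+02 4.02631400e-02 1.09347968e+02] [0.17530095 0.20190643 0.62034928] [[-22.80982722   0.71917631]]
[[  5.90172516 -19.028612  ]]
```

>>> carry_out:
  series:
    - {"delta_pos":[1.3,-3.8,0],"turn":[0,0,0],"hand":0.64}
    - {"delta_pos":[2.6,-7.6,0],"turn":[0,0,0],"hand":0.64}
    - {"delta_pos":[3.9,-11.3,0],"turn":[0,0,0],"hand":0.64}
    - {"delta_pos":[5,-15,0],"turn":[0,0,0],"hand":0.64}
    - {"delta_pos":[5.6,-17,0],"turn":[0,0,0],"hand":0.64}
    - {"delta_pos":[6.2,-18.8,0],"turn":[0,0,0],"hand":0.64}
    - {"delta_pos":[6.5,-19.7,0],"turn":[0,0,0],"hand":0.64}

```text
clock: 25.92
eef_pos: [535.9, 26.4, 54.4]
eef_rot: [-3.141, -0.001, 1.909]
wrist_force: [-3.1, 9.8, 2.3]
finger_gap: 60.4
```

>>> carry_out:
  series:
    - {"delta_pos":[0.4,-1.1,0],"turn":[0,0,0],"hand":0.64}
    - {"delta_pos":[0.7,-2,0],"turn":[0,0,0],"hand":0.64}

```text
clock: 26.18
eef_pos: [536.0, 26.2, 54.5]
eef_rot: [-3.141, -0.004, 1.909]
wrist_force: [-8.4, 24.5, 5.8]
finger_gap: 60.3
```

It stalls at the same place (0.2 mm movement from 10 to 26 N), so the rack is hard against the stop. Backing off, rising and moving clear.

>>> carry_out:
  series:
    - {"delta_pos":[-0.7,2,0],"turn":[0,0,0],"hand":0.64}
    - {"delta_pos":[-2,6,0],"turn":[0,0,0],"hand":0.64}
    - {"delta_pos":[-5,15,0],"turn":[0,0,0],"hand":0.64}
    - {"delta_pos":[-9,26,10],"turn":[0,0,0],"hand":0.64}
    - {"delta_pos":[-10,30,60],"turn":[0,0,0],"hand":0.64}
    - {"delta_pos":[-10,30,115],"turn":[0,0,0],"hand":0.64}
    - {"delta_pos":[-30,70,150],"turn":[0,0,0],"hand":0.64}
    - {"delta_pos":[-50,120,150],"turn":[0,0,0],"hand":0.64}

```text
clock: 27.18
eef_pos: [487.1, 145.0, 208.0]
eef_rot: [3.136, 0.001, 1.907]
wrist_force: [0.2, 1.9, -2.2]
finger_gap: 60.1
```

>>> carry_out:
  series:
    - {"delta_pos":[-20,50,0],"turn":[0,0,0],"hand":0.64}
    - {"delta_pos":[-60,90,0],"turn":[0,0,0],"hand":0.64}
    - {"delta_pos":[-100,140,0],"turn":[0,0,0],"hand":0.64}
    - {"delta_pos":[-130,180,0],"turn":[0,0,0],"hand":0.64}
    - {"delta_pos":[-130,180,0],"turn":[0,0,0],"hand":0.64}
    - {"delta_pos":[-130,180,0],"turn":[0,0,0],"hand":0.64}

```text
clock: 27.92
eef_pos: [356.8, 323.7, 204.9]
eef_rot: [3.141, 0.0, 1.909]
wrist_force: [-0.3, -0.5, -0.8]
finger_gap: 60.2
```

```bash
python3 - <<'E'
from h import *
s=read_state(); print(s['clock'],s['eef_pos'],s['wrist_force'])
im=camera("top")[:,:,::-1]; cv2.imwrite("pics/t6f.png",im);cv2.imwrite("pics/t6.png",cv2.resize(im[105:285,205:425],None,fx=3.3,fy=3.3,interpolation=cv2.INTER_CUBIC))
E
```

```text
27.925 [356.80567795 323.651822   204.87774537] [-0.34964308 -0.45171713 -0.82311744]
```

View pics/t6.png

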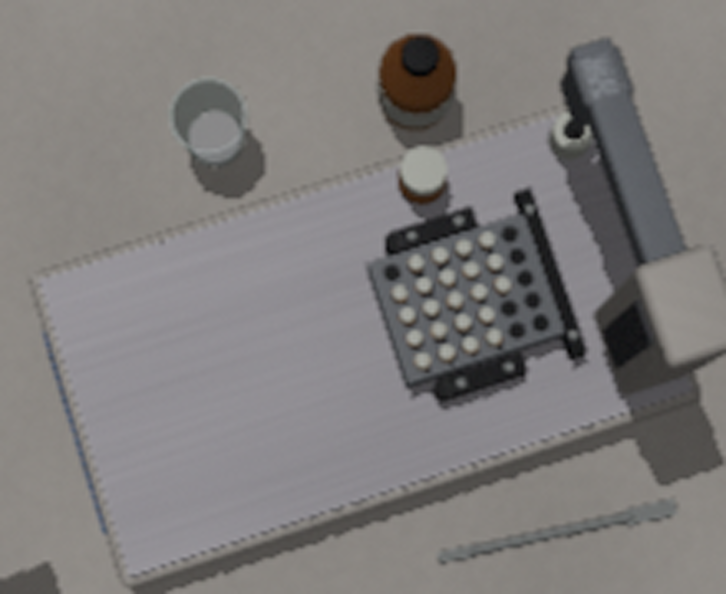

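The rack, centred near (463,305), is square between the rails and against the stop bar. The jar, bottle, beaker and spatula are at the same pixels as before, and the arm is clear.

```bash
python3 -c "
from cell import *
print(sign_off())"
```

```text
the job is handed in; nothing more can be done
None
```

The rack is home against the rear stop, square between the rails, and I handed the job in at about 28 s with the arm clear. I squared and centred it with two pushes on its sides. Then I pushed its trailing end through the gap with the two fingertips, without gripping or lifting it.

**Checks that passed:**
- **Contact with the stop:** two separate presses stalled within about 0.5 mm of each other. The second moved only 0.2 mm as the force rose from 10 to 26 N, which was the largest force I read.
- **Position, measured before the second press:** the rack was at x = 67.3 and y = -0.2 mm, within 0.3° of square. Home is 68 and 0, so this is within measuring error.
- **Bystanders:** in the last top view the jar, bottle, beaker and spatula had not visibly moved.

**Checks that disagreed or fell short:**
- **Top view before the mouth:** it hinted that the rack sat 2–3 mm to one side. A closer wrist-camera measurement showed it centred, and the rack then went in without resistance.
- **View of the stop contact:** from above, the rack's edge hides the contact line. Contact therefore rests on the force stall and the measured position, not on seeing it.

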